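Set a ratchet axle stand to its fourth notch and pad its saddle

TASK

Get the axle stand ready for a bicycle frame: draw its column up to the fourth notch, counting the clicks of the pawl, and no further. Then press the saddle straight down with about 20 N, never more than 45 N, so that the column sits on the pawl and proves to hold, and finally set the rubber pad fully home in the saddle, between the two lips, groove upward, centred. Leave the parts and tools lying around it alone.

Things in the scene. Friction and masses are not known exactly. Their poses are not given: they have to be found in the camera images.
- stand: Ratchet axle stand, fixed to the bench: four dark tube legs on a 160 (x) x 136 (y) mm foot carry a square sleeve. Origin on the bench under the column's axis, z up. Its +x side carries the spring pawl, whose handle sticks out 94 mm from the axis at about 115 mm height and bobs at each click. The pawl's own height is not known to better than +-3 mm.
- sleeve_top (a point): Centre of the sleeve's top, 132 mm above the bench, sleeve 44 mm square: the column slides straight up out of it, dragging with about 7 N, more than its weight, and stays where it is left. At the start the saddle plate's underside is 28 to 53 mm above this point and the column is below its first notch by an unknown travel, to be felt.
- column: Aluminium column with saddle, 0.36 to 0.54 kg. Origin at the centre of the saddle's floor, axes as the stand's. Under a plain shank it has saw teeth 12 mm apart. Over the last 10 mm before each click the pull (8 to 12 N on the plain shank) is 4 to 7 N higher, then falls off within 3 mm as the pawl snaps under the tooth. Let down after a click, it sinks to the pawl and sits there, rigid.
- saddle_grip (a point): Centre of the saddle plate, 6 mm under the saddle's floor: the height to grip, across its 36 mm wide y sides. The plate is 76 (x) x 36 (y) x 12 mm; lips 10 mm thick at its two x ends rise 20 mm above the floor, 55 mm apart at the floor and 58 at the top; both y sides are open. The column below is 28 x 24 mm. Pressing 20 N with the plate still gripped is fine.
- pad_c (a point): Centre of the loose black rubber saddle pad, a block 49 (x) x 56 (y) x 34 (z) mm, 0.1 kg, with a groove 19 mm wide and 12 mm deep along y in its top. The point is 17 mm above its underside. Seated, it stands on the saddle's floor between the lips with its y along the saddle's y (either way round), 3 mm free to each lip. Grip it across its 56 mm (y) ends.
- hub: Bystander: bare aluminium wheel hub standing on end, 58 mm across, 84 mm high. Origin under its centre.
- crank: Bystander: aluminium crank arm lying flat, 195 mm long along its x, 22 mm high. Origin under its centre.
- wrench: Bystander: open-ended steel wrench, 170 mm long along its x, lying flat.
Mind the look-alikes: they are no part of the job. Of the things shaped like the part that bears pad_c, the black one is meant.

How it is judged:
By the outcome, as a careful person would: the job done as asked, in the order asked, and still so for the second after the job is handed in, with the robot touching nothing.
It also fails if it takes over 72 s, if anything falls off the work surface, if the arm or the gripper's body presses on something with over 40 N, if the wrist force passes 120 N, or if a joint passes its speed limit or range.

ROBOT

A 6-joint arm with a two-finger parallel gripper is mounted at the origin on the work surface. World frame = base frame: x ahead of the robot, y to its left, z up, the work surface at z = 0. Lengths are in m, angles in rad, forces in N, time in s.
With the tool pointing down it reaches from about 0.4 to 0.925 m from the base axis. Payload 12.5 kg.
Tool frame: the origin (TCP) lies midway between the tips of the shut fingers; the grasp point (between the pads) lies 19 mm behind it; z points along the fingers, y is the line along which they close (so a half turn about z gives the same grasp; the last joint's range is limited). The gripper opens to 95 mm and grips with 3 to 60 N. Pads are 20 mm wide; open, the fingers measure 119 mm over their backs; the gripper's body (75 mm by 180 mm) begins 59 mm behind the grasp point.
Start: joints at [1.075, 0.491, 1.559, -0, 1.092, -0.106], TCP at [0.237, 0.578, 0.215] pointing down, gripper open.
Joint ranges: [-3.1, 3.1], [-0.84, 2.19], [0.05, 2.79], [-1.13, 4.28], [0.06, 2.93], [-2.69, 2.69]. Speed limits (rad/s): [2.22, 2.22, 2.79, 3.14, 3.14, 3.14].

INTERFACE

Orientations are given as a unit quaternion [x, y, z, w].
In Python, from workcell import r gives the robot as it stands.
- The arm moves only by the tool send_rows, never from a script. Its argument "plan" is a list of rows, each an object of numbers: "tx", "ty", "tz": the shift along the tool's x, y, z in units of 30 mm (1.0 is 30 mm); "roll": the turn about the tool's z in units of 6 degrees (1.0 is 6 degrees). A call has 1 to 12 rows; each row is the pose to reach, as a shift and turn from the pose commanded when the call began, along the tool's axes at that moment; what a row does not reach only later rows make up. A row lasts 1/12 s, in which the tool goes at most 41.7 mm and 7.16 degrees, less where a joint would pass 70% of its speed; a pose out of reach is approached as far as the arm can. A call with a gripper value outside its range is refused whole. "claw" is the closure in counts, from 0 (fully open) to 255 (shut), set as the call begins (left out, the last holds). The fingers move at their own pace and stop on an object; "grip_force" is the grip in N (left out, the last holds). Time passes only in rows, so rows that repeat a pose let the fingers close. It gives the time, the measured TCP pose, the force, the opening and the grip force at its end, in the units of the state.
- r.get_state(): the state, without advancing time (a new reading comes with each control period).
- r.snapshot(name): name is "side" or "top" or "wrist"; returns a dict with "image" (480x640x3 uint8, red, green, blue), "intrinsics" (3x3 intrinsics, pixels), "extrinsics" (4x4, takes a point from camera to world coordinates). Camera axes: x right, y down, z forward; pixel columns grow to the right and rows downward; lengths in m; the calibration is good to about 2 mm. A picture is of the moment at which its call begins. There is no depth.
- r.close_job(): hands the job in; it is judged then, once.
The state is a dict: "time": time; "q": joint angles; "qd": joint speeds; "effort": joint torques, N m; "tool_pos": TCP position; "ee_rot": TCP orientation; "contact_force": force on the tool from outside, world axes, zero at the start; "wrist_torque": the same for the moment, N m; "width": opening from 0.0 (shut) to 1.0 (fully open); "gripper_force": force on a finger pad.
Only numpy, scipy, OpenCV 4.12 (cv2) and the standard library are available. Lean on these libraries where they do the work, as an engineer would, in place of code of your own. Each camera call takes 0.05 s, during which the arm holds its last target. There are 200 camera calls.

## Working session

There is one attempt and no reset: what is moved stays moved. The work goes in short steps, Python scripts to look and compute and a tool call to move; the robot and the scene stay as the last step left them, time stands still between calls to the robot, and variables do not carry over. Pictures are saved under pics/ and viewed, at most 10 in all, crops included, and the job is handed in when it is done.

Besides the shell and the picture viewer there is one more tool, called after "Call:" as a command line: name --argument value ..., lists and objects as JSON in quotes. send_rows: Moves the arm, as the interface text tells. Its arguments: {"type":"object","properties":{"plan":{"type":"array"},"claw":{"type":"number"},"grip_force":{"type":"number"}},"required":["plan"]}

```bash
mkdir -p pics; cat > h.py <<'E'
import numpy as np,cv2
from workcell import r
from scipy.spatial.transform import Rotation as R
def snap(n,f):
    s=r.snapshot(n); cv2.imwrite(f'pics/{f}.png',cv2.cvtColor(s['image'],cv2.COLOR_RGB2BGR))
    np.savez(f'pics/{f}.npz',K=s['intrinsics'],E=s['extrinsics']); return s
def ray(f,u,v,z):
    d=np.load(f'pics/{f}.npz'); K,E=d['K'],d['E']
    w=E[:3,:3]@np.linalg.solve(K,[u,v,1]); c=E[:3,3]
    return c+w*(z-c[2])/w[2]
def proj(f,p):
    d=np.load(f'pics/{f}.npz'); K,E=d['K'],d['E']
    q=K@(E[:3,:3].T@(np.array(p)-E[:3,3])); return q[:2]/q[2]
def st():
    s=r.get_state(); 
    for k in s: print(k,np.round(s[k],4))
E
python3 - <<'E'
from h import *
st()
a=snap('side','s0');b=snap('top','t0');c=snap('wrist','w0')
for x in(a,b): print(np.round(x['intrinsics'],0).tolist(),np.round(x['extrinsics'],3).tolist())
E
```

```text
time 0.0
q [ 1.0754  0.4916  1.5594 -0.      1.0917 -0.1056]
qd [ 0.0003  0.0012  0.      0.0006 -0.0001  0.0014]
effort [-2.00000e-04 -6.12646e+01 -2.58186e+01  6.92000e-02  4.83000e-02
 -1.00000e-04]
tool_pos [0.2373 0.5779 0.2141]
ee_rot [ 1.936e-01  9.811e-01 -5.000e-04 -2.000e-04]
contact_force [ 0.2712 -0.0294  0.6923]
wrist_torque [ 0.0787 -0.0191  0.0284]
gripper_force 0.0
width 0.9993
[[534.0, 0.0, 319.0], [0.0, 534.0, 241.0], [0.0, 0.0, 1.0]] [[0.904, -0.271, 0.329, 0.223], [-0.427, -0.597, 0.68, -0.706], [0.012, -0.755, -0.655, 0.822], [0.0, 0.0, 0.0, 1.0]]
[[451.0, 0.0, 325.0], [0.0, 451.0, 245.0], [0.0, 0.0, 1.0]] [[0.004, -0.971, 0.237, 0.361], [-1.0, -0.003, 0.003, -0.02], [-0.002, -0.237, -0.971, 0.961], [0.0, 0.0, 0.0, 1.0]]
```

View pics/t0.png

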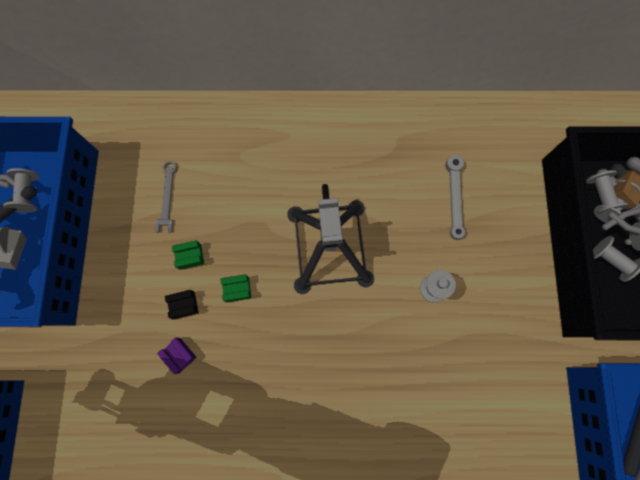

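View pics/s0.png

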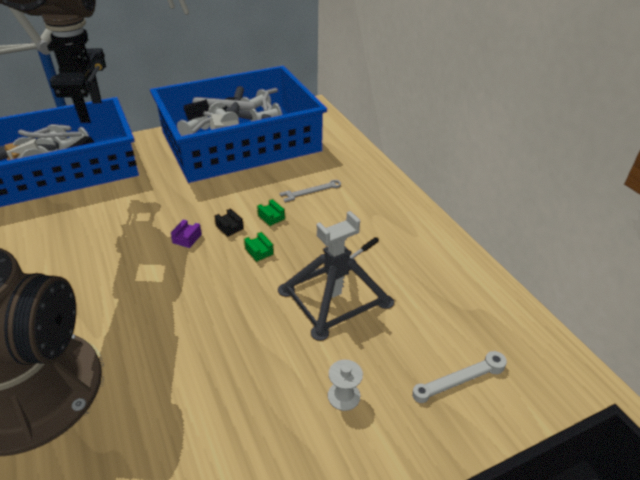

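Look-alike blocks in the top view are green (188,254), green (236,288), black (182,304) and purple (177,355). Black (182,304) is the one meant, since the task asks for the black one. The stand is at about (330,225), with its pawl handle at (325,190). I'll confirm the block and the saddle in one enlarged crop.

```bash
python3 - <<'E'
from h import *
t=cv2.imread('pics/t0.png');s=cv2.imread('pics/s0.png')
def c(im,x,y,w,h,k): return cv2.resize(im[y:y+h,x:x+w],None,fx=k,fy=k,interpolation=cv2.INTER_CUBIC)
a=np.hstack([c(t,150,230,100,75+25,4)[:300*2][:,:400],c(t,285,175,100,100,4)])
b=c(s,200,195,200,50,4)
cv2.imwrite('pics/c0.png',np.vstack([a,b]))
E
```

```text
(no output)
```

View pics/c0.png

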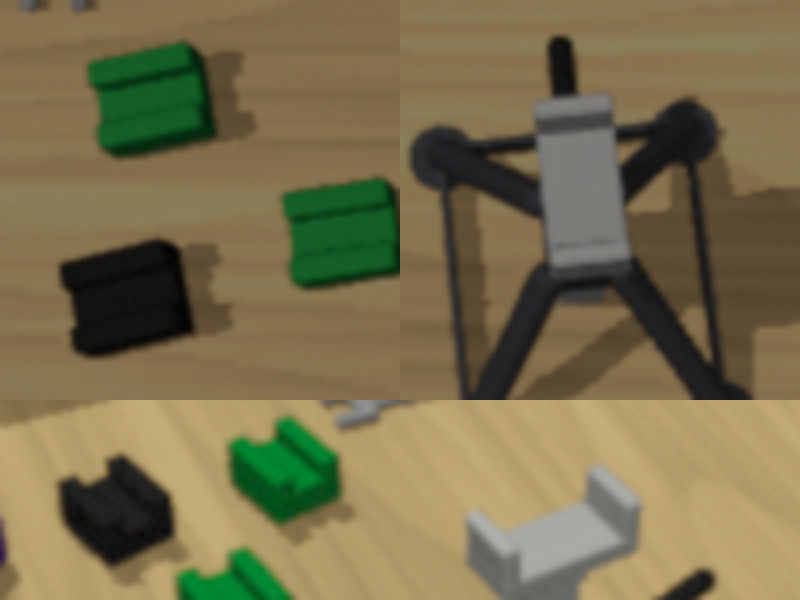

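The crop confirms the black pad lies groove up at about (182,304). The saddle's lips point along the handle direction. Next I compute the poses.

```bash
python3 - <<'E'
from h import *
from scipy.optimize import least_squares as LS
def tp(x,y): return (150+x/4,230+y/4)
def ts(x,y): return (285+(x-400)/4,175+y/4)
def ss(x,y): return (200+x/4,195+(y-400)/4)
feet=[ray('t0',*p,.01) for p in[(295,213.5),(356.3,207.5),(366,279),(303,285)]]
print(np.round(feet,3)); F=np.array(feet); print('foot c',F.mean(0)); 
ax=F[0]+F[1]-F[2]-F[3];ay=F[0]+F[3]-F[1]-F[2]
print('yaw',np.degrees(np.arctan2(ax[1],ax[0])),np.degrees(np.arctan2(-ay[0],ay[1])),np.linalg.norm(ax)/2,np.linalg.norm(ay)/2)
pc=[ray('t0',*tp(*p),.034) for p in[(64,265),(160,241),(183,328),(78,348)]]
P=np.array(pc);print('pad',np.round(P,3),P.mean(0))
ax=P[0]+P[1]-P[2]-P[3];ay=P[0]+P[3]-P[1]-P[2]
print('yaw',np.degrees(np.arctan2(ax[1],ax[0])),np.degrees(np.arctan2(-ay[0],ay[1])),np.linalg.norm(ax)/2,np.linalg.norm(ay)/2)
# saddle fit: x,y,yaw,z(floor)
obs=[('t0',ts(535,100),(38,18,20)),('t0',ts(611,95),(38,-18,20)),('t0',ts(630,246),(-29,-18,20)) ,('t0',ts(550,250),(-29,18,20)),
('s0',ss(470,515),(-38,18,20)),('s0',ss(518,553),(-38,-18,20)),('s0',ss(638,499),(38,-18,20)),('s0',ss(598,466),(38,18,20))]
def f(v):
    x,y,a,z=v;o=[]
    for n,uv,q in obs:
        q=np.array(q)/1000;c,s=np.cos(a),np.sin(a)
        o+=list(proj(n,(x+c*q[0]-s*q[1],y+s*q[0]+c*q[1],z+q[2]))-uv)
    return o
s=LS(f,[F.mean(0)[0],F.mean(0)[1],0,.18],loss='soft_l1');print(np.round(s.x,4),np.degrees(s.x[2]),np.round(s.fun,1))
E
```

```text
[[ 0.666  0.05   0.01 ]
 [ 0.68  -0.085  0.01 ]
 [ 0.52  -0.104  0.01 ]
 [ 0.507  0.03   0.01 ]]
foot c [ 0.59322434 -0.0272394   0.01      ]
yaw 6.936217212321021 5.872030937422811 0.16068366113498375 0.13546217355430995
pad [[0.479 0.311 0.034]
 [0.491 0.262 0.034]
 [0.447 0.247 0.034]
 [0.436 0.3   0.034]] [0.46332315 0.27989187 0.034     ]
yaw 16.634459525922807 12.743982732523161 0.04534461548100098 0.05194006140345699
[ 0.5927 -0.0267  0.1271  0.1807] 7.281628108123341 [-0.8  1.   0.2 -0.1  0.5 -1.8 -0.  -0.3 -1.3 -0.2 -2.6  1.   1.5  0.6
  0.4 -1.2]
```

```bash
cat >> h.py <<'E'
def go(x,y,z,yaw=None):
    s=r.get_state();M=R.from_quat(s['ee_rot']).as_matrix();p=np.array(s['tool_pos'])
    d=M.T@(np.array([x,y,z])-p)/.03
    cur=np.degrees(np.arctan2(M[1,1],M[0,1]))
    print('txyz',np.round(d,3),'curyaw',round(cur,2),'roll',None if yaw is None else round(-((yaw-cur+180)%360-180)/6,3),'tilt',np.round(M[:,2],4))
E
python3 -c "
from h import *
go(.593,-.027,.27,96.8)"
```

```text
txyz [-18.627 -14.151  -1.85 ] curyaw 67.67 roll -4.856 tilt [-4.e-04 -7.e-04 -1.e+00]
```

Call:
send_rows --plan '[{"tx": -0.3, "ty": -0.2, "tz": -0.3}, {"tx": -1.0, "ty": -0.8, "tz": -0.8, "roll": -0.3}, {"tx": -2, "ty": -1.5, "tz": -1.3, "roll": -0.6}, {"tx": -3, "ty": -2.3, "tz": -1.6, "roll": -0.9}, {"tx": -4, "ty": -3, "tz": -1.85, "roll": -1.2}, {"tx": -5, "ty": -3.8, "tz": -1.85, "roll": -1.5}, {"tx": -6, "ty": -4.6, "tz": -1.85, "roll": -1.8}, {"tx": -7, "ty": -5.3, "tz": -1.85, "roll": -2.1}, {"tx": -8, "ty": -6.1, "tz": -1.85, "roll": -2.4}, {"tx": -9, "ty": -6.8, "tz": -1.85, "roll": -2.7}, {"tx": -10, "ty": -7.6, "tz": -1.85, "roll": -3.0}, {"tx": -10.5, "ty": -8, "tz": -1.85, "roll": -3.2}]' --claw 0

```text
invalid input at $.plan[0]: expected keys tx, ty, tz, roll
```

```bash
python3 -c "
from h import *
go(.593,-.027,.27,96.8)"
```

```text
txyz [-18.627 -14.151  -1.85 ] curyaw 67.67 roll -4.856 tilt [-4.e-04 -7.e-04 -1.e+00]
```

Call:
send_rows --plan '[{"tx": -0.3, "ty": -0.2, "tz": -0.3, "roll": 0}, {"tx": -1.0, "ty": -0.8, "tz": -0.8, "roll": -0.3}, {"tx": -2, "ty": -1.5, "tz": -1.3, "roll": -0.6}, {"tx": -3, "ty": -2.3, "tz": -1.6, "roll": -0.9}, {"tx": -4, "ty": -3, "tz": -1.85, "roll": -1.2}, {"tx": -5, "ty": -3.8, "tz": -1.85, "roll": -1.5}, {"tx": -6, "ty": -4.6, "tz": -1.85, "roll": -1.8}, {"tx": -7, "ty": -5.3, "tz": -1.85, "roll": -2.1}, {"tx": -8, "ty": -6.1, "tz": -1.85, "roll": -2.4}, {"tx": -9, "ty": -6.8, "tz": -1.85, "roll": -2.7}, {"tx": -10, "ty": -7.6, "tz": -1.85, "roll": -3.0}, {"tx": -10.5, "ty": -8, "tz": -1.85, "roll": -3.2}]' --claw 0

```text
time: 1.15
tool_pos: [0.439, 0.2329, 0.2708]
ee_rot: [0.027, 1.0, -0.0, 0.0]
contact_force: [0.5, 0.8, -0.7]
width: 1.001
gripper_force: 0.0
```

```bash
python3 -c "
from h import *
go(.593,-.027,.27,96.8)"
```

```text
txyz [-5.601 -8.371  0.034] curyaw 86.86 roll -1.656 tilt [ 9.e-04 -3.e-04 -1.e+00]
```

Call:
send_rows --plan '[{"tx": -0.3, "ty": -0.5, "tz": 0, "roll": -0.2}, {"tx": -0.9, "ty": -1.4, "tz": 0, "roll": -0.5}, {"tx": -1.6, "ty": -2.4, "tz": 0, "roll": -0.8}, {"tx": -2.3, "ty": -3.4, "tz": 0, "roll": -1.1}, {"tx": -3, "ty": -4.5, "tz": 0, "roll": -1.4}, {"tx": -3.7, "ty": -5.5, "tz": 0, "roll": -1.66}, {"tx": -4.3, "ty": -6.5, "tz": 0, "roll": -1.66}, {"tx": -4.9, "ty": -7.4, "tz": 0, "roll": -1.66}, {"tx": -5.4, "ty": -8.1, "tz": 0, "roll": -1.66}, {"tx": -5.6, "ty": -8.37, "tz": 0, "roll": -1.66}, {"tx": -5.6, "ty": -8.37, "tz": 0, "roll": -1.66}]'

```text
time: 2.07
tool_pos: [0.592, -0.0255, 0.2701]
ee_rot: [-0.058, 0.998, -0.0, -0.0]
contact_force: [-0.1, 0.4, 0.3]
width: 0.997
gripper_force: 0.0
```

```bash
python3 -c "
from h import *
go(.593,-.027,.27,96.8)
snap('wrist','w1')"
```

```text
txyz [-0.026 -0.053  0.003] curyaw 96.68 roll -0.02 tilt [-1.e-04 -0.e+00 -1.e+00]
```

View pics/w1.png

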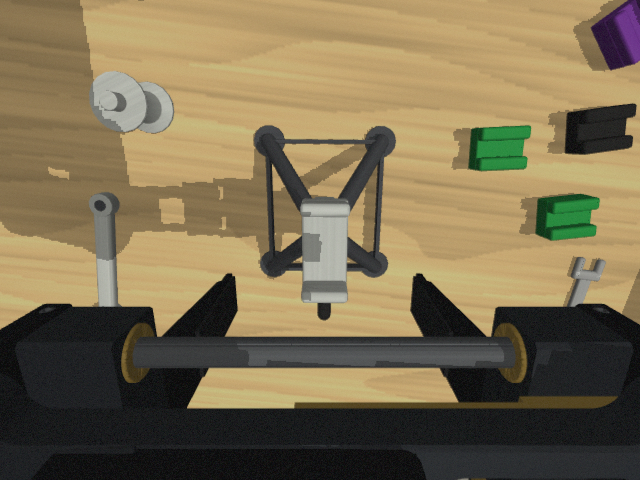

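The wrist view shows the saddle centred at about (325,250), with lips at rows 199 and 302. The feet are at (268,138), (381,140), (273,264) and (376,264). The black pad is at (600,128).

```bash
python3 - <<'E'
from h import *
from scipy.optimize import least_squares as LS
obs=[('w1',(302,201),(-38,-18,20)),('w1',(349,201),(-38,18,20)),('w1',(347.5,302),(38,18,20)),('w1',(303,302),(38,-18,20))]
def f(v):
    x,y,a,z=v;o=[]
    for n,uv,q in obs:
        q=np.array(q)/1000;c,s=np.cos(a),np.sin(a)
        o+=list(proj(n,(x+c*q[0]-s*q[1],y+s*q[0]+c*q[1],z+q[2]))-uv)
    return o
s=LS(f,[.593,-.027,.12,.18]);print(np.round(s.x,4),np.degrees(s.x[2]),np.round(s.fun,1))
F=np.array([ray('w1',*p,.01) for p in[(273,264),(376,264),(381,140),(268,138)]]);print(F.mean(0))
for a,b in((0,3),(1,2)): d=F[a]-F[b];print(np.degrees(np.arctan2(d[1],d[0])),np.linalg.norm(d))
P=np.array([ray('w1',*p,.034) for p in[(566,112),(630,104),(634,146),(570,151)]]);print(np.round(P,3),P.mean(0))
for a,b in((0,1),(3,2),(0,3),(1,2)): d=P[b]-P[a];print(np.degrees(np.arctan2(d[1],d[0])),np.linalg.norm(d))
E
```

```text
[ 0.5919 -0.0248  0.1148  0.1838] 6.5758964771749975 [-2.3  0.9  2.3  0.9  1.4 -1.  -1.4 -1. ]
[ 0.59171976 -0.02524233  0.01      ]
6.36147609313789 0.16153726938524693
6.921814359181577 0.1591541177003632
[[0.453 0.229 0.034]
 [0.436 0.297 0.034]
 [0.479 0.318 0.034]
 [0.493 0.247 0.034]] [0.46513653 0.27269181 0.034     ]
103.47080168101756 0.0695765129112659
101.01673887021809 0.07218419298632395
23.782996910711773 0.04399684777434387
26.130729717033155 0.04753258434403643
```

Call:
send_rows --plan '[{"tx": 0, "ty": 0, "tz": 0.4, "roll": 0}, {"tx": 0, "ty": 0, "tz": 1.2, "roll": 0}, {"tx": 0, "ty": 0, "tz": 2.0, "roll": 0}, {"tx": 0, "ty": 0, "tz": 2.8, "roll": 0}, {"tx": 0, "ty": 0, "tz": 3.4, "roll": 0}, {"tx": 0, "ty": 0, "tz": 3.7, "roll": 0}, {"tx": 0, "ty": 0, "tz": 3.77, "roll": 0}, {"tx": 0, "ty": 0, "tz": 3.77, "roll": 0}, {"tx": 0, "ty": 0, "tz": 3.77, "roll": 0}]' --claw 110

```text
time: 2.87
tool_pos: [0.592, -0.023, 0.1583]
ee_rot: [-0.06, 0.998, -0.0, 0.001]
contact_force: [-0.5, 0.6, 0.4]
width: 0.571
gripper_force: 0.0
```

```bash
python3 -c "
from h import *
go(.592,-.0255,.157,96.6)
snap('side','s1');s=cv2.imread('pics/s1.png');cv2.imwrite('pics/s1c.png',cv2.resize(s[180:320,260:430],None,fx=4,fy=4,interpolation=cv2.INTER_CUBIC))"
```

```text
txyz [ 0.009 -0.081  0.042] curyaw 96.86 roll 0.043 tilt [ 1.6e-03 -1.0e-04 -1.0e+00]
```

View pics/s1c.png

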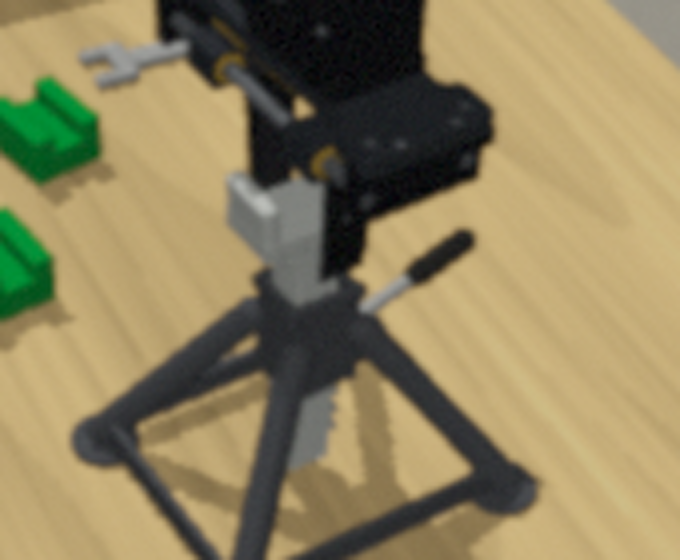

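The fingers straddle the plate, with the near one at about (345,220). I'll close gently and read the side force.

Call:
send_rows --plan '[{"tx": 0, "ty": -0.05, "tz": 0.03, "roll": 0}, {"tx": 0, "ty": -0.05, "tz": 0.03, "roll": 0}, {"tx": 0, "ty": -0.05, "tz": 0.03, "roll": 0}, {"tx": 0, "ty": -0.05, "tz": 0.03, "roll": 0}, {"tx": 0, "ty": -0.05, "tz": 0.03, "roll": 0}, {"tx": 0, "ty": -0.05, "tz": 0.03, "roll": 0}]' --claw 255 --grip_force 12

```text
time: 3.42
tool_pos: [0.5919, -0.025, 0.1563]
ee_rot: [-0.059, 0.998, 0.0, 0.0]
contact_force: [-0.3, 0.6, 1.1]
width: 0.376
gripper_force: 12.0
```

```bash
python3 -c "
from h import *
st();go(.592,-.0255,.157,96.6)"
```

```text
time 3.4167
q [-1.5370e-01  5.0850e-01  1.7057e+00  2.0000e-04  9.2710e-01 -1.8435e+00]
qd [-0.0002  0.0021 -0.0006  0.0004 -0.0015  0.0002]
effort [-5.62000e-02 -5.80987e+01 -2.22925e+01 -1.90800e-01 -3.08000e-02
 -1.42500e-01]
tool_pos [ 0.5919 -0.025   0.1563]
ee_rot [-5.940e-02  9.982e-01  0.000e+00  2.000e-04]
contact_force [-0.2721  0.5997  1.1214]
wrist_torque [ 0.098   0.0633 -0.1284]
gripper_force 11.9999
width 0.3761
txyz [-0.    -0.018 -0.022] curyaw 96.81 roll 0.035 tilt [ 4.e-04  1.e-04 -1.e+00]
```

Call:
send_rows --plan '[{"tx": 0, "ty": 0, "tz": 0, "roll": 0}, {"tx": 0, "ty": 0, "tz": 0, "roll": 0}, {"tx": 0, "ty": 0, "tz": -0.05, "roll": 0}]' --claw 255 --grip_force 45

```text
time: 3.67
tool_pos: [0.5919, -0.025, 0.1568]
ee_rot: [-0.059, 0.998, 0.0, -0.0]
contact_force: [3.8, -0.1, -12.9]
width: 0.376
gripper_force: 45.0
```

Call:
send_rows --plan '[{"tx": 0, "ty": 0, "tz": -0.02, "roll": 0}, {"tx": 0, "ty": 0, "tz": -0.04, "roll": 0}, {"tx": 0, "ty": 0, "tz": -0.06, "roll": 0}]'

```text
time: 3.92
tool_pos: [0.5919, -0.0249, 0.1587]
ee_rot: [-0.059, 0.998, 0.0, -0.0]
contact_force: [4.9, 0.2, -12.4]
width: 0.371
gripper_force: 45.0
```

Call:
send_rows --plan '[{"tx": 0, "ty": 0, "tz": -0.02, "roll": 0}, {"tx": 0, "ty": 0, "tz": -0.04, "roll": 0}, {"tx": 0, "ty": 0, "tz": -0.06, "roll": 0}]'

```text
time: 4.17
tool_pos: [0.5919, -0.0249, 0.1606]
ee_rot: [-0.059, 0.998, 0.0, -0.0]
contact_force: [6.0, 0.2, -12.6]
width: 0.374
gripper_force: 45.0
```

Call:
send_rows --plan '[{"tx": 0, "ty": 0, "tz": -0.02, "roll": 0}, {"tx": 0, "ty": 0, "tz": -0.04, "roll": 0}, {"tx": 0, "ty": 0, "tz": -0.06, "roll": 0}]'

```text
time: 4.42
tool_pos: [0.5919, -0.025, 0.1625]
ee_rot: [-0.059, 0.998, 0.0, -0.0]
contact_force: [5.2, 0.1, -13.3]
width: 0.374
gripper_force: 45.0
```

Call:
send_rows --plan '[{"tx": 0, "ty": 0, "tz": -0.02, "roll": 0}, {"tx": 0, "ty": 0, "tz": -0.04, "roll": 0}, {"tx": 0, "ty": 0, "tz": -0.06, "roll": 0}]'

```text
time: 4.67
tool_pos: [0.5919, -0.0249, 0.1643]
ee_rot: [-0.06, 0.998, 0.0, -0.0]
contact_force: [4.9, -0.3, -12.3]
width: 0.373
gripper_force: 45.0
```

Call:
send_rows --plan '[{"tx": 0, "ty": 0, "tz": -0.02, "roll": 0}, {"tx": 0, "ty": 0, "tz": -0.04, "roll": 0}, {"tx": 0, "ty": 0, "tz": -0.06, "roll": 0}]'

```text
time: 4.92
tool_pos: [0.5919, -0.0249, 0.1661]
ee_rot: [-0.06, 0.998, 0.0, -0.0]
contact_force: [5.0, -0.4, -12.4]
width: 0.375
gripper_force: 45.0
```

Call:
send_rows --plan '[{"tx": 0, "ty": 0, "tz": -0.02, "roll": 0}, {"tx": 0, "ty": 0, "tz": -0.04, "roll": 0}, {"tx": 0, "ty": 0, "tz": -0.06, "roll": 0}]'

```text
time: 5.17
tool_pos: [0.5919, -0.0249, 0.1679]
ee_rot: [-0.059, 0.998, 0.0, -0.0]
contact_force: [5.0, 0.4, -11.5]
width: 0.375
gripper_force: 45.0
```

Call:
send_rows --plan '[{"tx": 0, "ty": 0, "tz": -0.02, "roll": 0}, {"tx": 0, "ty": 0, "tz": -0.04, "roll": 0}, {"tx": 0, "ty": 0, "tz": -0.06, "roll": 0}]'

```text
time: 5.42
tool_pos: [0.5919, -0.0249, 0.1697]
ee_rot: [-0.06, 0.998, 0.0, -0.0]
contact_force: [5.4, 0.0, -12.3]
width: 0.376
gripper_force: 45.0
```

Call:
send_rows --plan '[{"tx": 0, "ty": 0, "tz": -0.02, "roll": 0}, {"tx": 0, "ty": 0, "tz": -0.04, "roll": 0}, {"tx": 0, "ty": 0, "tz": -0.06, "roll": 0}]'

```text
time: 5.67
tool_pos: [0.5919, -0.025, 0.1715]
ee_rot: [-0.059, 0.998, 0.0, -0.0]
contact_force: [5.6, -0.0, -12.4]
width: 0.377
gripper_force: 45.0
```

Call:
send_rows --plan '[{"tx": 0, "ty": 0, "tz": -0.02, "roll": 0}, {"tx": 0, "ty": 0, "tz": -0.04, "roll": 0}, {"tx": 0, "ty": 0, "tz": -0.06, "roll": 0}]'

```text
time: 5.92
tool_pos: [0.5918, -0.0249, 0.1732]
ee_rot: [-0.059, 0.998, 0.0, -0.0]
contact_force: [4.9, -0.4, -12.3]
width: 0.374
gripper_force: 45.0
```

Call:
send_rows --plan '[{"tx": 0, "ty": 0, "tz": -0.02, "roll": 0}, {"tx": 0, "ty": 0, "tz": -0.04, "roll": 0}, {"tx": 0, "ty": 0, "tz": -0.06, "roll": 0}]'

```text
time: 6.17
tool_pos: [0.5919, -0.0249, 0.1749]
ee_rot: [-0.06, 0.998, 0.0, -0.0]
contact_force: [6.8, -0.2, -14.9]
width: 0.374
gripper_force: 45.0
```

Call:
send_rows --plan '[{"tx": 0, "ty": 0, "tz": -0.02, "roll": 0}, {"tx": 0, "ty": 0, "tz": -0.04, "roll": 0}, {"tx": 0, "ty": 0, "tz": -0.06, "roll": 0}]'

```text
time: 6.42
tool_pos: [0.5918, -0.0249, 0.1763]
ee_rot: [-0.06, 0.998, 0.0, -0.0]
contact_force: [7.8, 0.3, -18.4]
width: 0.374
gripper_force: 45.0
```

The pull rises at z of about 0.174. The first click should come near 0.184.

Call:
send_rows --plan '[{"tx": 0, "ty": 0, "tz": -0.03, "roll": 0}, {"tx": 0, "ty": 0, "tz": -0.06, "roll": 0}, {"tx": 0, "ty": 0, "tz": -0.09, "roll": 0}]'

```text
time: 6.67
tool_pos: [0.5918, -0.0249, 0.1788]
ee_rot: [-0.059, 0.998, 0.0, -0.001]
contact_force: [8.2, -0.1, -19.6]
width: 0.375
gripper_force: 45.0
```

Call:
send_rows --plan '[{"tx": 0, "ty": 0, "tz": -0.02, "roll": 0}, {"tx": 0, "ty": 0, "tz": -0.04, "roll": 0}, {"tx": 0, "ty": 0, "tz": -0.06, "roll": 0}]'

```text
time: 6.92
tool_pos: [0.5918, -0.0249, 0.1805]
ee_rot: [-0.059, 0.998, 0.0, -0.001]
contact_force: [7.1, -0.2, -20.2]
width: 0.374
gripper_force: 45.0
```

Call:
send_rows --plan '[{"tx": 0, "ty": 0, "tz": -0.02, "roll": 0}, {"tx": 0, "ty": 0, "tz": -0.04, "roll": 0}]'

```text
time: 7.08
tool_pos: [0.5918, -0.025, 0.1816]
ee_rot: [-0.059, 0.998, 0.0, -0.001]
contact_force: [8.8, 0.3, -20.5]
width: 0.374
gripper_force: 45.0
```

Call:
send_rows --plan '[{"tx": 0, "ty": 0, "tz": -0.02, "roll": 0}, {"tx": 0, "ty": 0, "tz": -0.04, "roll": 0}]'

```text
time: 7.25
tool_pos: [0.5918, -0.0249, 0.1829]
ee_rot: [-0.059, 0.998, 0.0, -0.001]
contact_force: [7.2, -0.3, -17.7]
width: 0.377
gripper_force: 45.0
```

Call:
send_rows --plan '[{"tx": 0, "ty": 0, "tz": -0.02, "roll": 0}, {"tx": 0, "ty": 0, "tz": -0.04, "roll": 0}]'

```text
time: 7.42
tool_pos: [0.5918, -0.025, 0.1845]
ee_rot: [-0.059, 0.998, 0.0, -0.001]
contact_force: [5.6, -1.3, -13.3]
width: 0.377
gripper_force: 45.0
```

Call:
send_rows --plan '[{"tx": 0, "ty": 0, "tz": -0.02, "roll": 0}, {"tx": 0, "ty": 0, "tz": -0.04, "roll": 0}]'

```text
time: 7.58
tool_pos: [0.5919, -0.0249, 0.1862]
ee_rot: [-0.06, 0.998, 0.0, -0.0]
contact_force: [5.0, -0.3, -11.8]
width: 0.376
gripper_force: 45.0
```

Call:
send_rows --plan '[{"tx": 0, "ty": 0, "tz": -0.02, "roll": 0}, {"tx": 0, "ty": 0, "tz": -0.04, "roll": 0}]'

```text
time: 7.75
tool_pos: [0.5918, -0.0249, 0.1872]
ee_rot: [-0.059, 0.998, 0.0, -0.0]
contact_force: [5.8, 0.2, -17.2]
width: 0.375
gripper_force: 45.0
```

Call:
send_rows --plan '[{"tx": 0, "ty": 0, "tz": -0.02, "roll": 0}, {"tx": 0, "ty": 0, "tz": -0.04, "roll": 0}]'

```text
time: 7.92
tool_pos: [0.5918, -0.0249, 0.1881]
ee_rot: [-0.06, 0.998, 0.0, -0.0]
contact_force: [7.6, 0.4, -18.1]
width: 0.374
gripper_force: 45.0
```

Click 1 was felt at about 0.184, with the force falling from 20.5 to 11.8 N and the next rise at 0.186. On to click 2, near 0.196.

Call:
send_rows --plan '[{"tx": 0, "ty": 0, "tz": -0.03, "roll": 0}, {"tx": 0, "ty": 0, "tz": -0.06, "roll": 0}, {"tx": 0, "ty": 0, "tz": -0.09, "roll": 0}, {"tx": 0, "ty": 0, "tz": -0.12, "roll": 0}, {"tx": 0, "ty": 0, "tz": -0.15, "roll": 0}]'

```text
time: 8.33
tool_pos: [0.5918, -0.0249, 0.1923]
ee_rot: [-0.059, 0.998, 0.0, -0.001]
contact_force: [7.6, 0.2, -20.8]
width: 0.373
gripper_force: 45.0
```

Call:
send_rows --plan '[{"tx": 0, "ty": 0, "tz": -0.02, "roll": 0}, {"tx": 0, "ty": 0, "tz": -0.04, "roll": 0}]'

```text
time: 8.5
tool_pos: [0.5918, -0.0249, 0.1934]
ee_rot: [-0.059, 0.998, 0.0, -0.001]
contact_force: [8.3, 0.2, -20.7]
width: 0.376
gripper_force: 45.0
```

Call:
send_rows --plan '[{"tx": 0, "ty": 0, "tz": -0.02, "roll": 0}, {"tx": 0, "ty": 0, "tz": -0.04, "roll": 0}]'

```text
time: 8.67
tool_pos: [0.5918, -0.025, 0.1947]
ee_rot: [-0.059, 0.998, 0.0, -0.001]
contact_force: [7.4, 0.1, -18.9]
width: 0.378
gripper_force: 45.0
```

Call:
send_rows --plan '[{"tx": 0, "ty": 0, "tz": -0.02, "roll": 0}, {"tx": 0, "ty": 0, "tz": -0.04, "roll": 0}]'

```text
time: 8.83
tool_pos: [0.5918, -0.0249, 0.1962]
ee_rot: [-0.06, 0.998, 0.0, -0.0]
contact_force: [6.0, 0.2, -13.3]
width: 0.371
gripper_force: 45.0
```

Call:
send_rows --plan '[{"tx": 0, "ty": 0, "tz": -0.02, "roll": 0}, {"tx": 0, "ty": 0, "tz": -0.04, "roll": 0}]'

```text
time: 9.0
tool_pos: [0.5918, -0.0249, 0.1979]
ee_rot: [-0.06, 0.998, 0.0, -0.0]
contact_force: [5.7, 0.3, -12.0]
width: 0.372
gripper_force: 45.0
```

Call:
send_rows --plan '[{"tx": 0, "ty": 0, "tz": -0.02, "roll": 0}, {"tx": 0, "ty": 0, "tz": -0.04, "roll": 0}]'

```text
time: 9.17
tool_pos: [0.5918, -0.0249, 0.199]
ee_rot: [-0.06, 0.998, 0.0, -0.0]
contact_force: [6.2, -0.8, -15.7]
width: 0.373
gripper_force: 45.0
```

Call:
send_rows --plan '[{"tx": 0, "ty": 0, "tz": -0.02, "roll": 0}, {"tx": 0, "ty": 0, "tz": -0.04, "roll": 0}]'

```text
time: 9.33
tool_pos: [0.5918, -0.025, 0.1998]
ee_rot: [-0.059, 0.998, 0.0, -0.0]
contact_force: [7.8, -0.6, -18.5]
width: 0.376
gripper_force: 45.0
```

Click 2 was felt at about 0.196. On to click 3, near 0.208.

Call:
send_rows --plan '[{"tx": 0, "ty": 0, "tz": -0.03, "roll": 0}, {"tx": 0, "ty": 0, "tz": -0.06, "roll": 0}, {"tx": 0, "ty": 0, "tz": -0.09, "roll": 0}, {"tx": 0, "ty": 0, "tz": -0.12, "roll": 0}, {"tx": 0, "ty": 0, "tz": -0.15, "roll": 0}]'

```text
time: 9.75
tool_pos: [0.5918, -0.025, 0.204]
ee_rot: [-0.059, 0.998, 0.0, -0.001]
contact_force: [7.8, -0.5, -19.8]
width: 0.375
gripper_force: 45.0
```

Call:
send_rows --plan '[{"tx": 0, "ty": 0, "tz": -0.02, "roll": 0}, {"tx": 0, "ty": 0, "tz": -0.04, "roll": 0}]'

```text
time: 9.92
tool_pos: [0.5918, -0.025, 0.2051]
ee_rot: [-0.059, 0.998, 0.0, -0.001]
contact_force: [7.6, -0.9, -20.7]
width: 0.376
gripper_force: 45.0
```

Call:
send_rows --plan '[{"tx": 0, "ty": 0, "tz": -0.02, "roll": 0}, {"tx": 0, "ty": 0, "tz": -0.04, "roll": 0}]'

```text
time: 10.08
tool_pos: [0.5918, -0.025, 0.2062]
ee_rot: [-0.059, 0.998, 0.0, -0.001]
contact_force: [9.2, -0.6, -19.4]
width: 0.377
gripper_force: 45.0
```

Call:
send_rows --plan '[{"tx": 0, "ty": 0, "tz": -0.02, "roll": 0}, {"tx": 0, "ty": 0, "tz": -0.04, "roll": 0}]'

```text
time: 10.25
tool_pos: [0.5918, -0.025, 0.2077]
ee_rot: [-0.059, 0.998, 0.0, -0.001]
contact_force: [6.5, 0.1, -15.9]
width: 0.376
gripper_force: 45.0
```

Call:
send_rows --plan '[{"tx": 0, "ty": 0, "tz": -0.02, "roll": 0}, {"tx": 0, "ty": 0, "tz": -0.04, "roll": 0}]'

```text
time: 10.42
tool_pos: [0.5918, -0.0249, 0.2095]
ee_rot: [-0.059, 0.998, 0.0, -0.0]
contact_force: [4.9, -0.3, -12.1]
width: 0.377
gripper_force: 45.0
```

Call:
send_rows --plan '[{"tx": 0, "ty": 0, "tz": -0.02, "roll": 0}, {"tx": 0, "ty": 0, "tz": -0.04, "roll": 0}]'

```text
time: 10.58
tool_pos: [0.5918, -0.0249, 0.2107]
ee_rot: [-0.06, 0.998, 0.0, -0.0]
contact_force: [6.3, -0.6, -14.8]
width: 0.375
gripper_force: 45.0
```

Call:
send_rows --plan '[{"tx": 0, "ty": 0, "tz": -0.02, "roll": 0}, {"tx": 0, "ty": 0, "tz": -0.04, "roll": 0}]'

```text
time: 10.75
tool_pos: [0.5918, -0.0249, 0.2115]
ee_rot: [-0.059, 0.998, 0.0, -0.0]
contact_force: [7.7, -0.7, -17.8]
width: 0.375
gripper_force: 45.0
```

Click 3 was felt at about 0.208. I'll approach click 4 carefully; it should come near 0.220.

Call:
send_rows --plan '[{"tx": 0, "ty": 0, "tz": -0.03, "roll": 0}, {"tx": 0, "ty": 0, "tz": -0.06, "roll": 0}, {"tx": 0, "ty": 0, "tz": -0.09, "roll": 0}, {"tx": 0, "ty": 0, "tz": -0.12, "roll": 0}, {"tx": 0, "ty": 0, "tz": -0.15, "roll": 0}]'

```text
time: 11.17
tool_pos: [0.5918, -0.025, 0.2156]
ee_rot: [-0.06, 0.998, 0.0, -0.001]
contact_force: [8.8, 0.6, -20.1]
width: 0.373
gripper_force: 45.0
```

Call:
send_rows --plan '[{"tx": 0, "ty": 0, "tz": -0.02, "roll": 0}, {"tx": 0, "ty": 0, "tz": -0.04, "roll": 0}]'

```text
time: 11.33
tool_pos: [0.5918, -0.025, 0.2168]
ee_rot: [-0.059, 0.998, 0.0, -0.001]
contact_force: [8.6, -0.2, -19.7]
width: 0.373
gripper_force: 45.0
```

Call:
send_rows --plan '[{"tx": 0, "ty": 0, "tz": -0.02, "roll": 0}, {"tx": 0, "ty": 0, "tz": -0.04, "roll": 0}]'

```text
time: 11.5
tool_pos: [0.5918, -0.0249, 0.2179]
ee_rot: [-0.059, 0.998, 0.0, -0.001]
contact_force: [8.6, -0.8, -20.9]
width: 0.373
gripper_force: 45.0
```

Call:
send_rows --plan '[{"tx": 0, "ty": 0, "tz": -0.02, "roll": 0}, {"tx": 0, "ty": 0, "tz": -0.04, "roll": 0}]'

```text
time: 11.67
tool_pos: [0.5918, -0.0249, 0.2193]
ee_rot: [-0.059, 0.998, 0.0, -0.001]
contact_force: [7.4, -0.9, -17.5]
width: 0.371
gripper_force: 45.0
```

Call:
send_rows --plan '[{"tx": 0, "ty": 0, "tz": -0.02, "roll": 0}, {"tx": 0, "ty": 0, "tz": -0.04, "roll": 0}]'

```text
time: 11.83
tool_pos: [0.5918, -0.025, 0.221]
ee_rot: [-0.059, 0.998, 0.0, -0.0]
contact_force: [5.1, 0.3, -8.6]
width: 0.376
gripper_force: 45.0
```

Call:
send_rows --plan '[{"tx": 0, "ty": 0, "tz": -0.02, "roll": 0}, {"tx": 0, "ty": 0, "tz": -0.02, "roll": 0}]'

```text
time: 12.0
tool_pos: [0.5918, -0.0249, 0.222]
ee_rot: [-0.06, 0.998, 0.0, -0.0]
contact_force: [4.4, -0.7, -10.6]
width: 0.374
gripper_force: 45.0
```

Click 4 was felt, with the force falling from 20.9 to 8.6 N. Now I let the column down and press.

Call:
send_rows --plan '[{"tx": 0, "ty": 0, "tz": 0.015, "roll": 0}, {"tx": 0, "ty": 0, "tz": 0.03, "roll": 0}]'

```text
time: 12.17
tool_pos: [0.5919, -0.025, 0.222]
ee_rot: [-0.06, 0.998, 0.0, 0.0]
contact_force: [0.9, -0.2, 0.6]
width: 0.375
gripper_force: 45.0
```

Call:
send_rows --plan '[{"tx": 0, "ty": 0, "tz": 0.01, "roll": 0}, {"tx": 0, "ty": 0, "tz": 0.02, "roll": 0}]'

```text
time: 12.33
tool_pos: [0.5919, -0.025, 0.2217]
ee_rot: [-0.06, 0.998, -0.0, 0.0]
contact_force: [0.4, 0.5, 2.0]
width: 0.377
gripper_force: 45.0
```

Call:
send_rows --plan '[{"tx": 0, "ty": 0, "tz": 0.01, "roll": 0}, {"tx": 0, "ty": 0, "tz": 0.02, "roll": 0}]'

```text
time: 12.5
tool_pos: [0.5919, -0.0249, 0.2209]
ee_rot: [-0.06, 0.998, -0.0, 0.0]
contact_force: [0.2, 1.0, 7.2]
width: 0.373
gripper_force: 45.0
```

Call:
send_rows --plan '[{"tx": 0, "ty": 0, "tz": 0.01, "roll": 0}, {"tx": 0, "ty": 0, "tz": 0.02, "roll": 0}]'

```text
time: 12.67
tool_pos: [0.5919, -0.025, 0.2207]
ee_rot: [-0.06, 0.998, -0.0, 0.001]
contact_force: [-1.3, 1.1, 10.4]
width: 0.372
gripper_force: 45.0
```

Call:
send_rows --plan '[{"tx": 0, "ty": 0, "tz": 0.01, "roll": 0}, {"tx": 0, "ty": 0, "tz": 0.015, "roll": 0}]'

```text
time: 12.83
tool_pos: [0.592, -0.025, 0.2206]
ee_rot: [-0.06, 0.998, -0.0, 0.001]
contact_force: [-2.6, 0.7, 12.9]
width: 0.377
gripper_force: 45.0
```

Call:
send_rows --plan '[{"tx": 0, "ty": 0, "tz": 0.01, "roll": 0}, {"tx": 0, "ty": 0, "tz": 0.02, "roll": 0}, {"tx": 0, "ty": 0, "tz": 0.02, "roll": 0}, {"tx": 0, "ty": 0, "tz": 0.02, "roll": 0}]'

```text
time: 13.17
tool_pos: [0.592, -0.025, 0.2205]
ee_rot: [-0.06, 0.998, -0.0, 0.001]
contact_force: [-4.0, 0.8, 15.2]
width: 0.376
gripper_force: 45.0
```

Call:
send_rows --plan '[{"tx": 0, "ty": 0, "tz": 0.015, "roll": 0}, {"tx": 0, "ty": 0, "tz": 0.035, "roll": 0}, {"tx": 0, "ty": 0, "tz": 0.035, "roll": 0}, {"tx": 0, "ty": 0, "tz": 0.035, "roll": 0}]'

```text
time: 13.5
tool_pos: [0.592, -0.025, 0.2203]
ee_rot: [-0.06, 0.998, -0.0, 0.001]
contact_force: [-6.7, 1.3, 21.8]
width: 0.376
gripper_force: 45.0
```

Call:
send_rows --plan '[{"tx": 0, "ty": 0, "tz": 0, "roll": 0}, {"tx": 0, "ty": 0, "tz": 0, "roll": 0}, {"tx": 0, "ty": 0, "tz": 0, "roll": 0}, {"tx": 0, "ty": 0, "tz": 0, "roll": 0}, {"tx": 0, "ty": 0, "tz": 0, "roll": 0}, {"tx": 0, "ty": 0, "tz": 0, "roll": 0}]'

```text
time: 14.0
tool_pos: [0.592, -0.0249, 0.2203]
ee_rot: [-0.06, 0.998, -0.0, 0.001]
contact_force: [-6.6, 0.8, 22.4]
width: 0.375
gripper_force: 45.0
```

Call:
send_rows --plan '[{"tx": 0, "ty": 0, "tz": -0.05, "roll": 0}, {"tx": 0, "ty": 0, "tz": -0.1, "roll": 0}, {"tx": 0, "ty": 0, "tz": -0.1, "roll": 0}, {"tx": 0, "ty": 0, "tz": -0.1, "roll": 0}]'

```text
time: 14.33
tool_pos: [0.5919, -0.025, 0.2209]
ee_rot: [-0.06, 0.998, 0.0, 0.0]
contact_force: [-0.9, 0.7, 4.1]
width: 0.373
gripper_force: 45.0
```

Call:
send_rows --plan '[{"tx": 0, "ty": 0, "tz": 0, "roll": 0}, {"tx": 0, "ty": 0, "tz": 0, "roll": 0}, {"tx": 0, "ty": 0, "tz": 0, "roll": 0}, {"tx": 0, "ty": 0, "tz": 0, "roll": 0}, {"tx": 0, "ty": 0, "tz": 0, "roll": 0}, {"tx": 0, "ty": 0, "tz": -0.5, "roll": 0}, {"tx": 0, "ty": 0, "tz": -1.2, "roll": 0}, {"tx": 0, "ty": 0, "tz": -2, "roll": 0}, {"tx": 0, "ty": 0, "tz": -2.8, "roll": 0}, {"tx": 0, "ty": 0, "tz": -3.4, "roll": 0}, {"tx": 0, "ty": 0, "tz": -3.8, "roll": 0}, {"tx": 0, "ty": 0, "tz": -3.8, "roll": 0}]' --claw 0

```text
time: 15.33
tool_pos: [0.5924, -0.0251, 0.3372]
ee_rot: [-0.06, 0.998, -0.0, 0.002]
contact_force: [0.4, 0.1, 0.0]
width: 0.998
gripper_force: 0.0
```

```bash
python3 -c "
from h import *
st();go(.465,.276,.2,103.5)
snap('wrist','w2');snap('side','s2')
w=cv2.imread('pics/w2.png');s=cv2.imread('pics/s2.png')
a=cv2.resize(w[130:330,250:400],None,fx=3,fy=3,interpolation=cv2.INTER_CUBIC)
b=cv2.resize(s[150:300,260:375],None,fx=4,fy=4,interpolation=cv2.INTER_CUBIC)[:600,:350]
cv2.imwrite('pics/c2.png',np.hstack([a[:,:450],b[:,:350]]))
"
```

```text
time 15.3333
q [-0.1537  0.3464  1.4646  0.      1.3266 -1.8437]
qd [-0.0005  0.0279  0.0584  0.0009 -0.0536  0.0021]
effort [-8.04000e-02 -5.38426e+01 -2.92634e+01 -5.56000e-02  6.13300e-01
  7.00000e-04]
tool_pos [ 0.5924 -0.0251  0.3372]
ee_rot [-5.960e-02  9.982e-01 -4.000e-04  2.000e-03]
contact_force [0.3527 0.0511 0.016 ]
wrist_torque [0.0569 0.0266 0.0293]
gripper_force 0.0
width 0.9984
txyz [ 3.042 10.474  4.549] curyaw 96.83 roll -1.112 tilt [ 4.e-03 -6.e-04 -1.e+00]
```

View pics/c2.png

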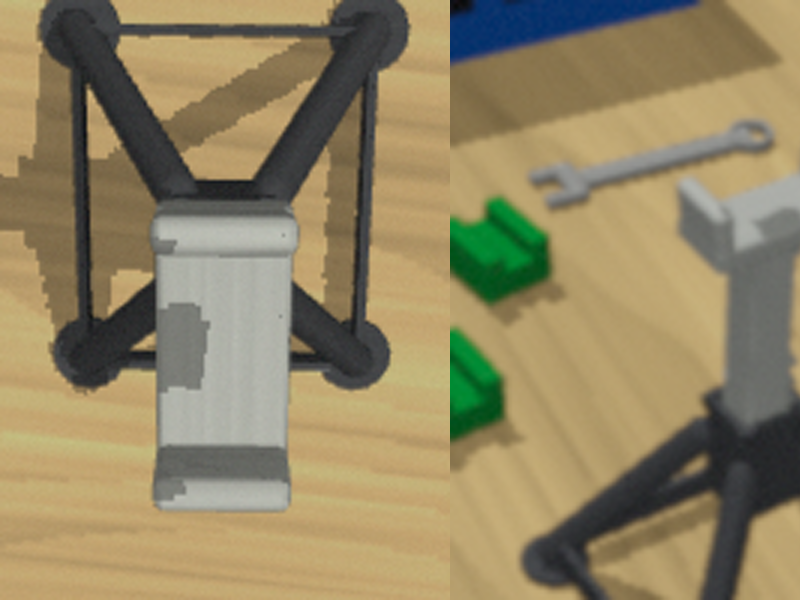

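The saddle stands raised and holds. The wrist crop shows its lips at rows 215 and 508. Next I refine its pose and plan the move above the pad.

```bash
python3 - <<'E'
from h import *
from scipy.optimize import least_squares as LS
c=lambda x,y:(250+x/3,130+y/3)
obs=[('w2',c(152,213),(-38,-18,20)),('w2',c(298,213),(-38,18,20)),('w2',c(291,509),(38,18,20)),('w2',c(153,509),(38,-18,20))]
def f(v):
    x,y,a,z=v;o=[]
    for n,uv,q in obs:
        q=np.array(q)/1000;cc,s=np.cos(a),np.sin(a)
        o+=list(proj(n,(x+cc*q[0]-s*q[1],y+s*q[0]+cc*q[1],z+q[2]))-uv)
    return o
s=LS(f,[.593,-.027,.12,.24]);print(np.round(s.x,4),np.degrees(s.x[2]),np.round(s.fun,1))
f2=lambda v:f([v[0],v[1],v[2],.246]);s=LS(f2,[.593,-.027,.12]);print(np.round(s.x,4),np.degrees(s.x[2]),np.round(s.fun,1))
go(.435,.276,.22,102)
E
```

```text
[ 0.5927 -0.025   0.1108  0.2477] 6.348086381529278 [-1.2  0.2  1.1  0.6  0.5 -0.2 -0.3 -0.6]
[ 0.5933 -0.0249  0.1108] 6.347893777633508 [-1.1  0.5  0.9  0.9  0.3 -0.6 -0.1 -1. ]
txyz [ 3.993 10.582  3.807] curyaw 96.83 roll -0.862 tilt [-0.  0. -1.]
```

Call:
send_rows --plan '[{"tx": 0.1, "ty": 0.4, "tz": 0, "roll": 0}, {"tx": 0.4, "ty": 1.4, "tz": 0.2, "roll": -0.1}, {"tx": 0.8, "ty": 2.6, "tz": 0.6, "roll": -0.2}, {"tx": 1.1, "ty": 3.8, "tz": 1.0, "roll": -0.3}, {"tx": 1.4, "ty": 5.0, "tz": 1.6, "roll": -0.4}, {"tx": 1.8, "ty": 6.2, "tz": 2.2, "roll": -0.5}, {"tx": 2.2, "ty": 7.4, "tz": 2.8, "roll": -0.6}, {"tx": 2.5, "ty": 8.6, "tz": 3.4, "roll": -0.7}, {"tx": 2.8, "ty": 9.6, "tz": 4.0, "roll": -0.8}, {"tx": 3.0, "ty": 10.2, "tz": 4.4, "roll": -0.87}, {"tx": 3.04, "ty": 10.47, "tz": 4.55, "roll": -0.87}, {"tx": 3.04, "ty": 10.47, "tz": 4.55, "roll": -0.87}]'

```text
time: 16.43
tool_pos: [0.4625, 0.2773, 0.1967]
ee_rot: [-0.106, 0.994, -0.0, -0.001]
contact_force: [-0.4, -1.0, 0.6]
width: 0.997
gripper_force: 0.0
```

Call:
send_rows --plan '[{"tx": 0, "ty": 0, "tz": 0, "roll": 0}, {"tx": 0, "ty": 0, "tz": 0, "roll": 0}]'

```text
time: 16.6
tool_pos: [0.4646, 0.2753, 0.1987]
ee_rot: [-0.104, 0.995, 0.0, 0.0]
contact_force: [-0.9, -0.4, 0.3]
width: 0.999
gripper_force: 0.0
```

```bash
python3 -c "
from h import *
go(.465,.276,.2,102)
snap('wrist','w3')"
```

```text
txyz [-0.017  0.019 -0.043] curyaw 101.99 roll -0.002 tilt [ 8.e-04  3.e-04 -1.e+00]
```

View pics/w3.png

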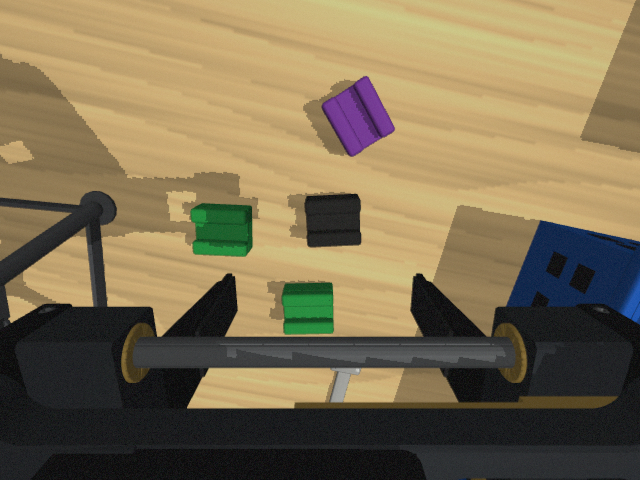

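The black pad is at corners (305,197), (359,194), (361,244) and (307,247). The green neighbour's edge at column 252 is about 53 mm away, so the open fingers (to 31 mm beyond the pad) clear it.

```bash
python3 - <<'E'
from h import *
P=np.array([ray('w3',*p,.032) for p in[(305,197),(359.5,194),(361,244.5),(307,247)]]);print(np.round(P,4),P.mean(0))
for a,b in((0,1),(3,2),(0,3),(1,2)): d=P[b]-P[a];print(np.degrees(np.arctan2(d[1],d[0])),np.linalg.norm(d))
m=P.mean(0); go(m[0],m[1],.001+.006,104.5)
E
```

```text
[[0.4439 0.2515 0.032 ]
 [0.4298 0.3035 0.032 ]
 [0.4802 0.3173 0.032 ]
 [0.4944 0.2634 0.032 ]] [0.4620809  0.28393305 0.032     ]
105.10057524804915 0.05390308520089304
104.72487216532492 0.055713155492584314
13.322586664504117 0.05188829150362149
15.318821868869241 0.05222901177915575
txyz [0.033 0.302 6.393] curyaw 101.96 roll -0.423 tilt [ 1.1e-03  4.0e-04 -1.0e+00]
```

Call:
send_rows --plan '[{"tx": 0.03, "ty": 0.2, "tz": 0.3, "roll": -0.2}, {"tx": 0.03, "ty": 0.3, "tz": 1.0, "roll": -0.43}, {"tx": 0.03, "ty": 0.3, "tz": 2.0, "roll": -0.43}, {"tx": 0.03, "ty": 0.3, "tz": 3.0, "roll": -0.43}, {"tx": 0.03, "ty": 0.3, "tz": 4.0, "roll": -0.43}, {"tx": 0.03, "ty": 0.3, "tz": 5.0, "roll": -0.43}, {"tx": 0.03, "ty": 0.3, "tz": 5.7, "roll": -0.43}, {"tx": 0.03, "ty": 0.3, "tz": 6.2, "roll": -0.43}, {"tx": 0.03, "ty": 0.3, "tz": 6.4, "roll": -0.43}, {"tx": 0.03, "ty": 0.3, "tz": 6.47, "roll": -0.43}, {"tx": 0.03, "ty": 0.3, "tz": 6.47, "roll": -0.43}]'

```text
time: 17.57
tool_pos: [0.4614, 0.2845, 0.0041]
ee_rot: [-0.127, 0.992, 0.0, 0.0]
contact_force: [-0.1, 0.1, 0.1]
width: 1.002
gripper_force: 0.0
```

Call:
send_rows --plan '[{"tx": 0, "ty": 0, "tz": 0, "roll": 0}, {"tx": 0, "ty": 0, "tz": 0, "roll": 0}, {"tx": 0, "ty": 0, "tz": 0, "roll": 0}, {"tx": 0, "ty": 0, "tz": 0, "roll": 0}, {"tx": 0, "ty": 0, "tz": 0, "roll": 0}, {"tx": 0, "ty": 0, "tz": 0, "roll": 0}, {"tx": 0, "ty": 0, "tz": 0, "roll": 0}, {"tx": 0, "ty": 0, "tz": 0, "roll": 0}]' --claw 255 --grip_force 15

```text
time: 18.23
tool_pos: [0.4613, 0.2847, 0.0042]
ee_rot: [-0.127, 0.992, 0.0, 0.0]
contact_force: [-0.1, -0.9, 2.9]
width: 0.588
gripper_force: 15.0
```

```bash
python3 -c "
from h import *
go(.462,.284,.33,96.4)"
```

```text
txyz [ -0.02   -0.029 -10.86 ] curyaw 104.63 roll 1.371 tilt [ 2.e-04  1.e-04 -1.e+00]
```

The pad is gripped, with an opening of 55.9 mm. Lifting.

Call:
send_rows --plan '[{"tx": 0, "ty": 0, "tz": -0.2, "roll": 0}, {"tx": 0, "ty": 0, "tz": -0.7, "roll": 0}, {"tx": 0, "ty": 0, "tz": -1.6, "roll": 0}, {"tx": 0, "ty": 0, "tz": -2.6, "roll": 0}, {"tx": 0, "ty": 0, "tz": -3.7, "roll": 0}, {"tx": 0, "ty": 0, "tz": -4.8, "roll": 0}, {"tx": 0, "ty": 0, "tz": -5.9, "roll": 0}, {"tx": 0, "ty": 0, "tz": -7.0, "roll": 0}, {"tx": 0, "ty": 0, "tz": -8.1, "roll": 0}, {"tx": 0, "ty": 0, "tz": -9.2, "roll": 0}, {"tx": 0, "ty": 0, "tz": -10.2, "roll": 0}, {"tx": 0, "ty": 0, "tz": -10.8, "roll": 0}]'

```text
time: 19.23
tool_pos: [0.4612, 0.2847, 0.3318]
ee_rot: [-0.127, 0.992, 0.001, 0.002]
contact_force: [0.0, -0.7, -1.3]
width: 0.586
gripper_force: 15.0
```

Call:
send_rows --plan '[{"tx": 0, "ty": 0, "tz": 0, "roll": 0}, {"tx": 0, "ty": 0, "tz": 0, "roll": 0}, {"tx": 0, "ty": 0, "tz": 0, "roll": 0}]'

```text
time: 19.48
tool_pos: [0.4607, 0.2844, 0.327]
ee_rot: [-0.127, 0.992, -0.0, -0.001]
contact_force: [0.0, -0.3, -1.4]
width: 0.592
gripper_force: 15.0
```

```bash
python3 -c "
from h import *
st();go(.5925,-.025,.33,96.5)"
```

```text
time 19.4833
q [ 4.3110e-01  2.7270e-01  1.5989e+00  1.0000e-04  1.2716e+00 -1.3950e+00]
qd [-0.0005  0.0131  0.0064 -0.0013 -0.0011 -0.0016]
effort [ 6.07000e-02 -5.09068e+01 -2.97160e+01 -2.01000e-02  1.22800e-01
  0.00000e+00]
tool_pos [0.4607 0.2844 0.327 ]
ee_rot [-1.273e-01  9.919e-01 -2.000e-04 -8.000e-04]
contact_force [ 0.0168 -0.3198 -1.3923]
wrist_torque [ 0.0177  0.0587 -0.0067]
gripper_force 14.9997
width 0.5916
txyz [ -1.648 -11.09   -0.101] curyaw 104.63 roll 1.354 tilt [-1.6e-03 -6.0e-04 -1.0e+00]
```

Call:
send_rows --plan '[{"tx": 0, "ty": -0.3, "tz": 0, "roll": 0}, {"tx": -0.1, "ty": -1.0, "tz": 0, "roll": 0.1}, {"tx": -0.3, "ty": -2.0, "tz": 0, "roll": 0.3}, {"tx": -0.5, "ty": -3.1, "tz": 0, "roll": 0.4}, {"tx": -0.6, "ty": -4.2, "tz": 0, "roll": 0.5}, {"tx": -0.8, "ty": -5.3, "tz": 0, "roll": 0.7}, {"tx": -1.0, "ty": -6.4, "tz": 0, "roll": 0.8}, {"tx": -1.1, "ty": -7.5, "tz": 0, "roll": 0.9}, {"tx": -1.3, "ty": -8.6, "tz": 0, "roll": 1.1}, {"tx": -1.5, "ty": -9.7, "tz": 0, "roll": 1.2}, {"tx": -1.6, "ty": -10.6, "tz": 0, "roll": 1.3}, {"tx": -1.65, "ty": -11.09, "tz": 0, "roll": 1.35}]'

```text
time: 20.48
tool_pos: [0.5935, -0.0281, 0.3264]
ee_rot: [-0.056, 0.998, 0.0, -0.001]
contact_force: [-0.1, 1.1, -1.2]
width: 0.587
gripper_force: 15.0
```

Call:
send_rows --plan '[{"tx": 0, "ty": 0, "tz": 0, "roll": 0}, {"tx": 0, "ty": 0, "tz": 0, "roll": 0}, {"tx": 0, "ty": 0, "tz": 0, "roll": 0}, {"tx": 0, "ty": 0, "tz": 0, "roll": 0}]'

```text
time: 20.82
tool_pos: [0.5927, -0.0237, 0.328]
ee_rot: [-0.058, 0.998, 0.0, -0.0]
contact_force: [-0.1, 0.1, -1.7]
width: 0.585
gripper_force: 15.0
```

```bash
python3 -c "
from h import *
go(.5925,-.025,.33,96.5)
snap('wrist','w4');snap('side','s4')
w=cv2.imread('pics/w4.png');s=cv2.imread('pics/s4.png')
a=cv2.resize(w[130:330,250:400],None,fx=3,fy=3,interpolation=cv2.INTER_CUBIC)
b=cv2.resize(s[130:280,290:378],None,fx=4,fy=4,interpolation=cv2.INTER_CUBIC)
cv2.imwrite('pics/c4.png',np.hstack([a[:,:448],b[:,:352]]))"
```

```text
txyz [ 0.012 -0.043 -0.067] curyaw 96.6 roll 0.017 tilt [-2.e-04  3.e-04 -1.e+00]
```

View pics/c4.png

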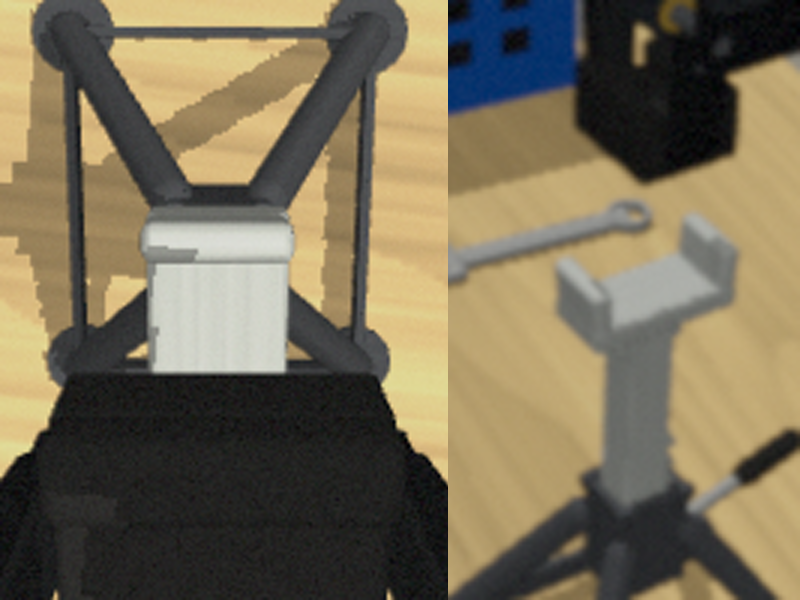

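```bash
python3 - <<'E'
from h import *
c=lambda x,y:(250+x/3,130+y/3)
s=r.get_state();M=R.from_quat(s['ee_rot']).as_matrix();p=np.array(s['tool_pos']);print(p)
a=np.radians(6.5);X=np.array([np.cos(a),np.sin(a),0]);Y=np.array([-np.sin(a),np.cos(a),0])
loc=lambda q:(np.round(1000*np.dot(q-p,X),1),np.round(1000*np.dot(q-p,Y),1))
zb=p[2]-.0042
for uv in((63,373),(382,373)): print('pad bottom -x',loc(ray('w4',*c(*uv),zb)))
for uv in((45,432),(403,432),(45,418)): print('pad top',loc(ray('w4',*c(*uv),zb+.034)))
for z in(.266,.264):
  for uv in((143,225),(293,225),(145,262),(291,262)): print('lip top',z,loc(ray('w4',*c(*uv),z)))
d=np.load('pics/w4.npz');print('cam',loc(d['E'][:3,3]),d['E'][2,3], d['E'][:3,2])
# side: lip corners predicted (crop 4x, origin 290,130)
S=np.array([.5927,-.025,.247])
for q in((-38,18,20),(-38,-18,20),(38,-18,20),(38,18,20)):
  u=proj('s4',S+X*q[0]/1e3+Y*q[1]/1e3+[0,0,q[2]/1e3]);print('side pred',np.round((u-[290,130])*4+[448,0]))
E
```

```text
[ 0.59282086 -0.02370078  0.32818961]
pad bottom -x (np.float64(-20.8), np.float64(-28.7))
pad bottom -x (np.float64(-20.8), np.float64(28.4))
pad top (np.float64(-23.2), np.float64(-26.2))
pad top (np.float64(-23.2), np.float64(26.3))
pad top (np.float64(-25.4), np.float64(-26.1))
lip top 0.266 (np.float64(-36.9), np.float64(-18.3))
lip top 0.266 (np.float64(-36.9), np.float64(16.0))
lip top 0.266 (np.float64(-28.2), np.float64(-18.0))
lip top 0.266 (np.float64(-28.2), np.float64(15.7))
lip top 0.264 (np.float64(-36.5), np.float64(-18.5))
lip top 0.264 (np.float64(-36.5), np.float64(16.2))
lip top 0.264 (np.float64(-27.8), np.float64(-18.2))
lip top 0.264 (np.float64(-27.8), np.float64(15.9))
cam (np.float64(-79.9), np.float64(-0.3)) 0.4983129657059875 [ 0.2805784   0.03116697 -0.95932496]
side pred [552. 254.]
side pred [596. 297.]
side pred [740. 244.]
side pred [694. 204.]
```

```bash
python3 - <<'E'
from h import *
g=cv2.imread('pics/w4.png',0).astype(float)
for cs in((285,315),(335,365)):
  print(cs,[(v,round(g[v,cs[0]:cs[1]].mean())) for v in range(248,325)])
g=cv2.imread('pics/w3.png',0).astype(float)
print([(v,round(g[v,312:352].mean())) for v in range(190,252)])
d=np.load('pics/w3.npz');print(d['E'][:3,3])
E
```

```text
(285, 315) [(248, 154), (249, 135), (250, 124), (251, 124), (252, 127), (253, 130), (254, 75), (255, 25), (256, 25), (257, 25), (258, 26), (259, 24), (260, 25), (261, 26), (262, 25), (263, 26), (264, 26), (265, 26), (266, 26), (267, 29), (268, 29), (269, 24), (270, 24), (271, 25), (272, 26), (273, 26), (274, 26), (275, 27), (276, 29), (277, 30), (278, 31), (279, 32), (280, 32), (281, 32), (282, 34), (283, 33), (284, 33), (285, 33), (286, 33), (287, 33), (288, 33), (289, 32), (290, 31), (291, 32), (292, 32), (293, 32), (294, 32), (295, 32), (296, 34), (297, 34), (298, 34), (299, 33), (300, 34), (301, 34), (302, 34), (303, 33), (304, 31), (305, 30), (306, 31), (307, 32), (308, 33), (309, 32), (310, 33), (311, 33), (312, 33), (313, 34), (314, 32), (315, 34), (316, 33), (317, 33), (318, 33), (319, 33), (320, 33), (321, 32), (322, 33), (323, 34), (324, 33)]
(335, 365) [(248, 132), (249, 125), (250, 105), (251, 104), (252, 106), (253, 108), (254, 68), (255, 26), (256, 25), (257, 25), (258, 25), (259, 26), (260, 26), (261, 26), (262, 26), (263, 25), (264, 26), (265, 26), (266, 25), (267, 28
[... 657 characters left out ...]
92, 151), (193, 122), (194, 88), (195, 42), (196, 23), (197, 24), (198, 23), (199, 27), (200, 32), (201, 36), (202, 38), (203, 39), (204, 40), (205, 39), (206, 38), (207, 38), (208, 38), (209, 38), (210, 39), (211, 39), (212, 36), (213, 33), (214, 36), (215, 39), (216, 40), (217, 39), (218, 39), (219, 39), (220, 39), (221, 38), (222, 39), (223, 40), (224, 40), (225, 39), (226, 39), (227, 39), (228, 39), (229, 32), (230, 27), (231, 23), (232, 26), (233, 31), (234, 36), (235, 39), (236, 39), (237, 39), (238, 39), (239, 38), (240, 38), (241, 38), (242, 38), (243, 39), (244, 39), (245, 58), (246, 117), (247, 166), (248, 176), (249, 176), (250, 179), (251, 181)]
[0.38637281 0.25857531 0.36894957]
```

Pad offset in the grip is about +1 to 2 mm along the saddle's x. I'll lower it between the lips with that correction, then centre it by touch.

Call:
send_rows --plan '[{"tx": 0.04, "ty": -0.04, "tz": 0.3, "roll": 0.02}, {"tx": 0.04, "ty": -0.04, "tz": 0.8, "roll": 0.02}, {"tx": 0.04, "ty": -0.04, "tz": 1.3, "roll": 0.02}, {"tx": 0.04, "ty": -0.04, "tz": 1.6, "roll": 0.02}, {"tx": 0.04, "ty": -0.04, "tz": 1.75, "roll": 0.02}, {"tx": 0.04, "ty": -0.04, "tz": 1.75, "roll": 0.02}, {"tx": 0.04, "ty": -0.04, "tz": 1.75, "roll": 0.02}]'

```text
time: 21.5
tool_pos: [0.5922, -0.026, 0.2758]
ee_rot: [-0.056, 0.998, -0.0, 0.0]
contact_force: [-0.0, -0.4, -0.6]
width: 0.588
gripper_force: 15.0
```

Call:
send_rows --plan '[{"tx": 0, "ty": 0, "tz": 0.1, "roll": 0}, {"tx": 0, "ty": 0, "tz": 0.2, "roll": 0}, {"tx": 0, "ty": 0, "tz": 0.25, "roll": 0}, {"tx": 0, "ty": 0, "tz": 0.25, "roll": 0}]'

```text
time: 21.83
tool_pos: [0.592, -0.026, 0.2678]
ee_rot: [-0.056, 0.998, 0.0, -0.0]
contact_force: [0.6, 0.1, -1.4]
width: 0.589
gripper_force: 15.0
```

Call:
send_rows --plan '[{"tx": 0, "ty": 0, "tz": 0.06, "roll": 0}, {"tx": 0, "ty": 0, "tz": 0.12, "roll": 0}, {"tx": 0, "ty": 0, "tz": 0.12, "roll": 0}]'

```text
time: 22.08
tool_pos: [0.5919, -0.0261, 0.2641]
ee_rot: [-0.056, 0.998, 0.0, -0.0]
contact_force: [-0.3, -0.7, -1.3]
width: 0.59
gripper_force: 15.0
```

Call:
send_rows --plan '[{"tx": 0, "ty": 0, "tz": 0.06, "roll": 0}, {"tx": 0, "ty": 0, "tz": 0.12, "roll": 0}, {"tx": 0, "ty": 0, "tz": 0.17, "roll": 0}, {"tx": 0, "ty": 0, "tz": 0.17, "roll": 0}]'

```text
time: 22.42
tool_pos: [0.592, -0.026, 0.2589]
ee_rot: [-0.056, 0.998, 0.0, -0.0]
contact_force: [0.3, -0.1, -0.8]
width: 0.585
gripper_force: 15.0
```

Call:
send_rows --plan '[{"tx": -0.03, "ty": 0, "tz": 0, "roll": 0}, {"tx": -0.03, "ty": 0, "tz": 0, "roll": 0}]'

```text
time: 22.58
tool_pos: [0.5931, -0.0259, 0.2594]
ee_rot: [-0.056, 0.998, 0.0, 0.0]
contact_force: [-0.8, 0.3, -1.5]
width: 0.59
gripper_force: 15.0
```

Call:
send_rows --plan '[{"tx": -0.03, "ty": 0, "tz": 0, "roll": 0}, {"tx": -0.03, "ty": 0, "tz": 0, "roll": 0}]'

```text
time: 22.75
tool_pos: [0.594, -0.0259, 0.2594]
ee_rot: [-0.056, 0.998, 0.0, 0.0]
contact_force: [-0.4, -0.3, 0.1]
width: 0.588
gripper_force: 15.0
```

Call:
send_rows --plan '[{"tx": -0.02, "ty": 0, "tz": 0, "roll": 0}, {"tx": -0.02, "ty": 0, "tz": 0, "roll": 0}]'

```text
time: 22.92
tool_pos: [0.5945, -0.0258, 0.2593]
ee_rot: [-0.056, 0.998, 0.0, 0.0]
contact_force: [-0.2, 0.6, -1.7]
width: 0.591
gripper_force: 15.0
```

Call:
send_rows --plan '[{"tx": -0.02, "ty": 0, "tz": 0, "roll": 0}, {"tx": -0.02, "ty": 0, "tz": 0, "roll": 0}]'

```text
time: 23.08
tool_pos: [0.5951, -0.0257, 0.2593]
ee_rot: [-0.056, 0.998, 0.0, 0.0]
contact_force: [-0.2, -0.8, -0.9]
width: 0.586
gripper_force: 15.0
```

Call:
send_rows --plan '[{"tx": -0.02, "ty": 0, "tz": 0, "roll": 0}, {"tx": -0.02, "ty": 0, "tz": 0, "roll": 0}]'

```text
time: 23.25
tool_pos: [0.5955, -0.0257, 0.2593]
ee_rot: [-0.056, 0.998, 0.0, -0.0]
contact_force: [-0.6, -0.1, -0.1]
width: 0.588
gripper_force: 15.0
```

Call:
send_rows --plan '[{"tx": -0.02, "ty": 0, "tz": 0, "roll": 0}, {"tx": -0.02, "ty": 0, "tz": 0, "roll": 0}]'

```text
time: 23.42
tool_pos: [0.5955, -0.0257, 0.2593]
ee_rot: [-0.056, 0.998, 0.0, -0.001]
contact_force: [-6.0, -0.6, 1.6]
width: 0.585
gripper_force: 15.0
```

Call:
send_rows --plan '[{"tx": -0.02, "ty": 0, "tz": 0, "roll": 0}, {"tx": -0.02, "ty": 0, "tz": 0, "roll": 0}]'

```text
time: 23.58
tool_pos: [0.5956, -0.0256, 0.2593]
ee_rot: [-0.056, 0.998, 0.0, -0.002]
contact_force: [-8.2, -0.9, 3.0]
width: 0.589
gripper_force: 15.0
```

Call:
send_rows --plan '[{"tx": -0.02, "ty": 0, "tz": 0, "roll": 0}, {"tx": -0.02, "ty": 0, "tz": 0, "roll": 0}]'

```text
time: 23.75
tool_pos: [0.5957, -0.0256, 0.2593]
ee_rot: [-0.056, 0.998, 0.0, -0.002]
contact_force: [-11.0, -1.7, 4.0]
width: 0.586
gripper_force: 15.0
```

The +x lip was touched at x = 0.5955. Now the −x side.

Call:
send_rows --plan '[{"tx": 0.06, "ty": 0, "tz": 0, "roll": 0}, {"tx": 0.12, "ty": 0, "tz": 0, "roll": 0}, {"tx": 0.17, "ty": 0, "tz": 0, "roll": 0}, {"tx": 0.21, "ty": 0, "tz": 0, "roll": 0}, {"tx": 0.21, "ty": 0, "tz": 0, "roll": 0}]'

```text
time: 24.17
tool_pos: [0.5911, -0.0261, 0.2593]
ee_rot: [-0.056, 0.998, 0.0, 0.0]
contact_force: [0.5, -0.6, -1.0]
width: 0.588
gripper_force: 15.0
```

Call:
send_rows --plan '[{"tx": 0.02, "ty": 0, "tz": 0, "roll": 0}, {"tx": 0.02, "ty": 0, "tz": 0, "roll": 0}]'

```text
time: 24.33
tool_pos: [0.5906, -0.0262, 0.2593]
ee_rot: [-0.056, 0.998, 0.0, 0.0]
contact_force: [-0.3, -0.2, -0.0]
width: 0.587
gripper_force: 15.0
```

Call:
send_rows --plan '[{"tx": 0.02, "ty": 0, "tz": 0, "roll": 0}, {"tx": 0.02, "ty": 0, "tz": 0, "roll": 0}]'

```text
time: 24.5
tool_pos: [0.59, -0.0263, 0.2593]
ee_rot: [-0.056, 0.998, 0.0, 0.0]
contact_force: [-0.3, -0.4, -0.5]
width: 0.589
gripper_force: 15.0
```

Call:
send_rows --plan '[{"tx": 0.02, "ty": 0, "tz": 0, "roll": 0}, {"tx": 0.02, "ty": 0, "tz": 0, "roll": 0}]'

```text
time: 24.67
tool_pos: [0.5893, -0.0263, 0.2593]
ee_rot: [-0.056, 0.998, 0.0, 0.0]
contact_force: [1.0, -0.5, -1.5]
width: 0.59
gripper_force: 15.0
```

Call:
send_rows --plan '[{"tx": 0.02, "ty": 0, "tz": 0, "roll": 0}, {"tx": 0.02, "ty": 0, "tz": 0, "roll": 0}]'

```text
time: 24.83
tool_pos: [0.5887, -0.0264, 0.2593]
ee_rot: [-0.056, 0.998, 0.0, -0.0]
contact_force: [0.2, 0.3, -0.8]
width: 0.585
gripper_force: 15.0
```

Call:
send_rows --plan '[{"tx": 0.02, "ty": 0, "tz": 0, "roll": 0}, {"tx": 0.02, "ty": 0, "tz": 0, "roll": 0}]'

```text
time: 25.0
tool_pos: [0.5881, -0.0265, 0.2593]
ee_rot: [-0.056, 0.998, 0.0, -0.0]
contact_force: [-0.3, 0.5, -1.2]
width: 0.59
gripper_force: 15.0
```

Call:
send_rows --plan '[{"tx": 0.02, "ty": 0, "tz": 0, "roll": 0}, {"tx": 0.02, "ty": 0, "tz": 0, "roll": 0}]'

```text
time: 25.17
tool_pos: [0.5877, -0.0265, 0.2594]
ee_rot: [-0.056, 0.998, 0.0, 0.0]
contact_force: [1.1, 0.1, -1.1]
width: 0.584
gripper_force: 15.0
```

Call:
send_rows --plan '[{"tx": 0.02, "ty": 0, "tz": 0, "roll": 0}, {"tx": 0.02, "ty": 0, "tz": 0, "roll": 0}]'

```text
time: 25.33
tool_pos: [0.5876, -0.0266, 0.2594]
ee_rot: [-0.056, 0.998, 0.0, 0.001]
contact_force: [4.7, 0.6, -3.0]
width: 0.591
gripper_force: 15.0
```

```bash
python3 -c "
from h import *
go(.5916,-.0257,.259,96.5)"
```

```text
txyz [-0.137  0.014  0.015] curyaw 96.4 roll -0.016 tilt [ 1.7e-03  2.0e-04 -1.0e+00]
```

Call:
send_rows --plan '[{"tx": -0.08, "ty": 0.02, "tz": 0, "roll": 0}, {"tx": -0.155, "ty": 0.035, "tz": 0, "roll": 0}, {"tx": -0.155, "ty": 0.035, "tz": 0.05, "roll": 0}, {"tx": -0.155, "ty": 0.035, "tz": 0.1, "roll": 0}, {"tx": -0.155, "ty": 0.035, "tz": 0.13, "roll": 0}, {"tx": -0.155, "ty": 0.035, "tz": 0.13, "roll": 0}]'

```text
time: 25.83
tool_pos: [0.5913, -0.025, 0.2551]
ee_rot: [-0.056, 0.998, 0.0, -0.0]
contact_force: [0.5, 0.2, -1.1]
width: 0.585
gripper_force: 15.0
```

Call:
send_rows --plan '[{"tx": 0, "ty": 0, "tz": 0.03, "roll": 0}, {"tx": 0, "ty": 0, "tz": 0.06, "roll": 0}]'

```text
time: 26.0
tool_pos: [0.5915, -0.0251, 0.2536]
ee_rot: [-0.056, 0.998, 0.0, 0.0]
contact_force: [0.5, -0.5, -1.3]
width: 0.587
gripper_force: 15.0
```

Call:
send_rows --plan '[{"tx": 0, "ty": 0, "tz": 0.03, "roll": 0}, {"tx": 0, "ty": 0, "tz": 0.03, "roll": 0}]'

```text
time: 26.17
tool_pos: [0.5914, -0.0251, 0.2525]
ee_rot: [-0.056, 0.998, 0.0, -0.0]
contact_force: [-1.1, -0.4, -1.8]
width: 0.589
gripper_force: 15.0
```

Call:
send_rows --plan '[{"tx": 0, "ty": 0, "tz": 0.03, "roll": 0}, {"tx": 0, "ty": 0, "tz": 0.03, "roll": 0}]'

```text
time: 26.33
tool_pos: [0.5914, -0.0251, 0.2517]
ee_rot: [-0.056, 0.998, 0.0, -0.0]
contact_force: [-0.8, -0.9, -1.0]
width: 0.588
gripper_force: 15.0
```

Call:
send_rows --plan '[{"tx": 0, "ty": 0, "tz": 0.02, "roll": 0}, {"tx": 0, "ty": 0, "tz": 0.02, "roll": 0}]'

```text
time: 26.5
tool_pos: [0.5915, -0.0251, 0.2512]
ee_rot: [-0.056, 0.998, 0.0, -0.0]
contact_force: [-0.1, 0.3, -1.5]
width: 0.586
gripper_force: 15.0
```

Call:
send_rows --plan '[{"tx": 0, "ty": 0, "tz": 0.02, "roll": 0}, {"tx": 0, "ty": 0, "tz": 0.02, "roll": 0}]'

```text
time: 26.67
tool_pos: [0.5915, -0.0251, 0.2507]
ee_rot: [-0.056, 0.998, -0.0, 0.0]
contact_force: [-0.4, -0.0, -0.0]
width: 0.587
gripper_force: 15.0
```

Call:
send_rows --plan '[{"tx": 0, "ty": 0, "tz": 0.02, "roll": 0}, {"tx": 0, "ty": 0, "tz": 0.02, "roll": 0}]'

```text
time: 26.83
tool_pos: [0.5916, -0.0251, 0.2507]
ee_rot: [-0.056, 0.998, -0.0, 0.0]
contact_force: [-2.5, 0.5, 4.3]
width: 0.588
gripper_force: 15.0
```

Call:
send_rows --plan '[{"tx": 0, "ty": 0, "tz": 0.02, "roll": 0}, {"tx": 0, "ty": 0, "tz": 0.02, "roll": 0}]'

```text
time: 27.0
tool_pos: [0.5916, -0.0251, 0.2505]
ee_rot: [-0.056, 0.998, -0.0, 0.001]
contact_force: [-3.0, -0.5, 8.1]
width: 0.59
gripper_force: 15.0
```

Floor contact came at 0.2507, against 0.251 expected. I release and retreat.

Call:
send_rows --plan '[{"tx": 0, "ty": 0, "tz": 0, "roll": 0}, {"tx": 0, "ty": 0, "tz": 0, "roll": 0}, {"tx": 0, "ty": 0, "tz": 0, "roll": 0}, {"tx": 0, "ty": 0, "tz": 0, "roll": 0}, {"tx": 0, "ty": 0, "tz": 0, "roll": 0}, {"tx": 0, "ty": 0, "tz": -0.3, "roll": 0}, {"tx": 0, "ty": 0, "tz": -0.9, "roll": 0}, {"tx": 0, "ty": 0, "tz": -1.7, "roll": 0}, {"tx": 0, "ty": 0, "tz": -2.5, "roll": 0}, {"tx": 0, "ty": 0, "tz": -3.2, "roll": 0}, {"tx": 0, "ty": 0, "tz": -3.4, "roll": 0}, {"tx": 0, "ty": 0, "tz": -3.4, "roll": 0}]' --claw 0

```text
time: 28.0
tool_pos: [0.5918, -0.0251, 0.3532]
ee_rot: [-0.056, 0.998, -0.0, 0.002]
contact_force: [-0.3, -0.2, -0.6]
width: 1.002
gripper_force: 0.0
```

Call:
send_rows --plan '[{"tx": 0, "ty": 0, "tz": 0, "roll": 0}, {"tx": 0, "ty": 0, "tz": 0, "roll": 0}]'

```text
time: 28.17
tool_pos: [0.5911, -0.025, 0.35]
ee_rot: [-0.056, 0.998, 0.0, -0.001]
contact_force: [-0.2, -0.5, 0.2]
width: 1.004
gripper_force: 0.0
```

```bash
python3 -c "
from h import *
go(.5915,-.025,.35,96.5)
snap('wrist','w5');snap('side','s5')
w=cv2.imread('pics/w5.png');s=cv2.imread('pics/s5.png')
a=cv2.resize(w[150:300,275:375],None,fx=4,fy=4,interpolation=cv2.INTER_CUBIC)
b=cv2.resize(s[150:300,280:380],None,fx=4,fy=4,interpolation=cv2.INTER_CUBIC)
cv2.imwrite('pics/c5.png',cv2.convertScaleAbs(np.hstack([a,b]),alpha=1.3,beta=25))"
```

```text
txyz [-0.013 -0.     0.   ] curyaw 96.41 roll -0.016 tilt [-2.1e-03  4.0e-04 -1.0e+00]
```

View pics/c5.png

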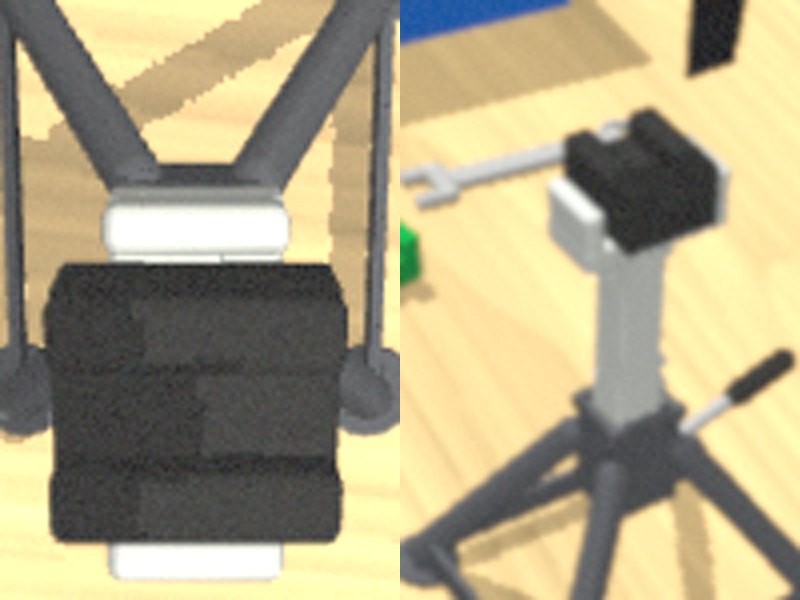

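The pad sits flat between the lips, groove up. Its overhang on the two y sides is equal (about 57 and 58 px in the crop). Handing in.

```bash
python3 -c "
from h import *
print(r.close_job())"
```

```text
the job is handed in; nothing more can be done
None
```

The job is handed in at about 28 s of the 72 s allowed: the column is at the fourth notch and held a 22 N press, and the pad is home between the lips, groove up and centred; the hand-in gave no verdict.

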